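# Mesh the polishing drum with its drive unit and press it home

### The arm

A 6-joint arm with a two-finger parallel gripper is mounted at the origin on a cart in front of the work surface, level with it; the furniture and walls round the work are solid. World frame = base frame: x ahead of the robot, y to its left, z up, the work surface at z = 0. Lengths are in m, angles in rad, forces in N, time in s.
With the tool pointing down it reaches from about 0.375 to 0.9 m from the base axis. Payload 3.1 kg.
Tool frame: the origin (TCP) lies on the centre line of the jaws, within the pads' length; the fingertips stand 8 mm ahead of it and the grasp point (between the pads) lies 11 mm behind it; z points along the fingers, y is the line along which they close (so a half turn about z gives the same grasp; the last joint's range is limited). The gripper opens to 87 mm and grips with 3 to 60 N. Pads are 19 mm wide; open, the fingers measure 117 mm over their backs; the gripper's body (75 mm by 190 mm) begins 51 mm behind the grasp point.
Start: joints at [-1.379, 0.527, 1.433, -0, 1.181, -0.178], TCP at [0.226, -0.583, 0.201] pointing down, gripper open.
Joint ranges: [-3.08, 3.08], [-0.75, 2.2], [0.22, 2.44], [-1.43, 4.57], [0, 2.65], [-2.85, 2.85]. Speed limits (rad/s): [2.79, 2.79, 3.14, 3.14, 3.14, 3.14].

### API

Orientations are given as a unit quaternion [x, y, z, w].
In Python, from rig import robot gives the robot as it stands. The module is installed in compiled form; this text tells all that it offers.
- The arm moves only by the tool send_rows, never from a script. Its argument "increments" is one flat list of numbers, 7 for each row, row after row: the turn, a rotation vector about the world's x, y, z in rad, then the shift along the world's x, y, z in cm, then the opening, from 0 (shut) to 1 (fully open). A call has 1 to 20 rows; each row shifts and turns the commanded pose from where the row before left it; what a row does not reach is not made up. A row lasts 1/12 s, in which the tool goes at most 41.7 mm and 7.16 degrees, less where a joint would pass 70% of its speed; a pose out of reach is approached as far as the arm can. A call is refused whole if a number of a shift passes 4.17 or a number of a turn 0.125, either way. A call with a gripper value outside its range is refused whole. The fingers move at their own pace and stop on an object; "newtons" is the grip in N (left out, the last holds). Time passes only in rows, so rows that do not move let the fingers close. It gives the time, the measured TCP pose, the force, the opening and the grip force at its end, in the units of the state.
- robot.get_obs(): the state, without advancing time (a new reading comes with each control period).
- robot.camera(name): name is "scene" or "top" or "wrist"; returns a dict with "image" (400x640x3 uint8, red, green, blue), "range_z" (400x640 float32, m along the optical axis (not along the pixel's ray), 0 where there is no reading), "fx", "fy", "cx", "cy" (pixels), "R" (3x3) and "t" (3): a world point X has camera coordinates R X + t. Camera axes: x right, y down, z forward; pixel columns grow to the right and rows downward; lengths in m; the calibration is good to about 2 mm. A picture is of the moment at which its call begins.
- robot.hand_in(): hands the job in; it is judged then, once.
The state is a dict: "time": time; "q": joint angles; "joint_velocities": joint speeds; "joint_torque": joint torques, N m; "position": TCP position; "tool_rot": TCP orientation; "ft_force": force on the tool from outside, world axes, zero at the start; "moment": the same for the moment, N m; "grip_width": finger opening in m; "grip_force": force on a finger pad.
Only numpy, scipy, OpenCV 4.12 (cv2) and the standard library are available. Lean on these libraries where they do the work, as an engineer would, in place of code of your own. Each camera call takes 0.05 s, during which the arm holds its last target. There are 200 camera calls.

### The job

The polishing drum stands on its drive unit with the teeth of its flange riding on top of the upright drive dogs. Turn it by the bar on its lid until the dogs mesh with the notches in the flange, then press it down fully home, upright and flat on the steel plate, and let go. Leave the tape roll, the brush and the cutters where they are.

Things in the scene. Friction and masses are not known exactly. Their poses are not given: they have to be found in the camera images.
- plate_centre (a point): Centre of the top of the round steel plate (126 mm across, 52 mm above the worktop) on the drive unit, a grey housing 132 x 132 mm fixed to the worktop; z is up. Six steel dogs, 16 mm wide (tangentially) and 16 mm high, stand on the plate from radius 40 to 60 mm, at 0, 60, 120, ... degrees from this frame's x axis.
- spigot_top (a point): Top of the fixed steel spigot (radius 10 mm, 40 mm high) at the plate's centre. The drum's bore turns and slides on it; hidden inside the drum.
- seat_ring (a joint): Travel in m of the stiff rubber seat ring (radius 14 to 34 mm) round the spigot: 0 at the start, standing 10 mm above the plate; 0.010 pushed flush. The drum's weight alone does not push it down: a further slow push of about 7 to 9 N does, and it stays where it is left.
- drum_grip (a point): Centre (half-way along, across and up) of the aluminium grip bar on the lid of the loose black drum: 70 mm long along this frame's x axis, 18 mm thick (y), 35 mm high (z up). The lid's flat top, 78 mm across, lies 17.5 mm below. This point is 108.5 mm above plate_centre while the drum rides on the dogs, 102.5 mm when meshed and resting on the raised seat ring, 92.5 mm fully home.
- drum_foot (a point): Centre of the drum's underside. The drum (0.3 to 0.5 kg) is 72 mm across; its bore is 11 mm in radius, 45 mm deep. Its foot is a flange about 55 mm in radius, 14 mm thick, with six straight-sided notches 23 mm wide at 0, 60, 120, ... degrees from this frame's x axis: the grip bar points along a pair of notches. It meshes, to about 3 degrees, in any of the six positions where notches stand over dogs.
- tape_roll: Roll of tape lying flat, 96 mm across, 25 mm high; origin under its centre. Bystander.
- brass_brush: Brass-wire brush with wooden handle, 165 mm long, lying flat; origin under its centre. Bystander.
- cutters: Cutters with dark dipped grips, 135 mm long, lying flat; origin under their centre. Bystander.
Mind the look-alikes: they are no part of the job. What is shaped like the part that bears drum_grip but turquoise is not meant.

How it is judged:
At the end, for the whole second after the job is handed in: The drum's flange is meshed with the dogs and lies within 3 mm of flat on the plate, centred within 6 mm and upright within about 2 degrees, and is let go (z of drum_grip in the frame of plate_centre between 0.088 and 0.0955 m and horizontal distance between drum_grip and plate_centre below 0.006 m and angle between drum_grip's own z axis and vertical below 0.04 rad and contact force between the fingers and anything else below 0.1 N); the robot touches nothing.
It fails at once if the tape roll moved by more than 30 mm (distance of tape_roll from where it was at the start of the episode above 0.03 m).
It fails at once if the brass-wire brush moved by more than 30 mm (distance of brass_brush from where it was at the start of the episode above 0.03 m).
It fails at once if the cutters moved by more than 30 mm (distance of cutters from where it was at the start of the episode above 0.03 m).
It also fails if it takes over 29 s, if anything falls off the work surface, if the arm or the gripper's body presses on something with over 40 N, if the wrist force passes 120 N, or if a joint passes its speed limit or range.

## Working session

There is one attempt and no reset: what is moved stays moved. The work goes in short steps, Python scripts to look and compute and a tool call to move; the robot and the scene stay as the last step left them, time stands still between calls to the robot, and variables do not carry over. Pictures are saved under pics/ and viewed, at most 10 in all, crops included, and the job is handed in when it is done.

Besides the shell and the picture viewer there is one more tool, called after "Request:" by a JSON object that holds its "api" and its "payload", one argument or row to a line. send_rows: Moves the arm, as the interface text tells. Its arguments: {"type":"object","properties":{"increments":{"type":"array"},"newtons":{"type":"number"}},"required":["increments"]}

```bash
mkdir -p pics
python3 - <<'E'
from rig import robot
import cv2,numpy as np
o=robot.get_obs();print(o)
for n in("scene","top"):
    c=robot.camera(n);np.savez(f"{n}0.npz",**c)
    cv2.imwrite(f"pics/{n}0.png",c["image"][...,::-1]);print(n,c["fx"],c["cx"],c["cy"],c["R"],c["t"])
E
```

```text
{'time': 0.0, 'q': array([-1.37946295e+00,  5.28492621e-01,  1.43388603e+00, -4.49269497e-06,
        1.18132174e+00, -1.78497652e-01]), 'joint_velocities': array([-0.0006819 , -0.00019738, -0.00015568,  0.00058564, -0.00033008,
        0.00099965]), 'joint_torque': array([ 1.53655281e-03, -4.40042710e+01, -1.76595533e+01,  6.33904897e-02,
        5.82248729e-02, -1.62486795e-04]), 'position': array([ 0.22579415, -0.58198565,  0.20026056]), 'tool_rot': array([ 9.82951085e-01,  1.83864228e-01, -8.84068684e-06, -1.05382976e-03]), 'ft_force': array([-0.14720077, -0.26567708,  0.06394405]), 'moment': array([ 0.10624739, -0.02919117, -0.083429  ]), 'grip_force': 0.0, 'grip_width': 0.08695563310738445}
scene 392.7787315926591 322.47521008188784 195.310471879627 [[-0.89606442 -0.44391051  0.00346633]
 [-0.20236201  0.40150704 -0.89321986]
 [ 0.39511793 -0.80108399 -0.44960679]] [0.53381447 0.09684081 0.92592328]
top 471.23178728707893 316.9767336926296 196.49051204227305 [[-0.01916551 -0.99957222  0.02209219]
 [-0.98706875  0.01539932 -0.15955608]
 [ 0.15914762 -0.02486448 -0.98694164]] [0.28206635 0.50372893 0.88159009]
```

View pics/scene0.png

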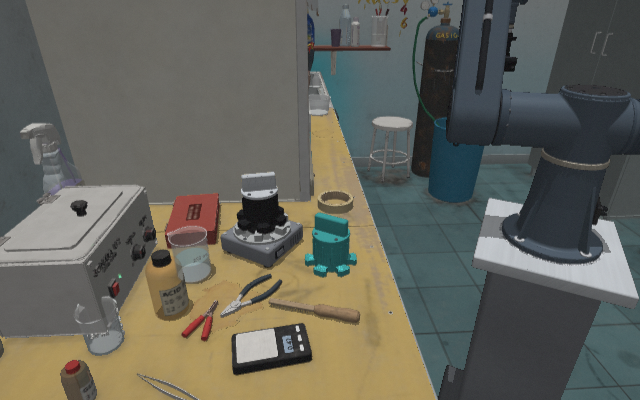

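View pics/top0.png

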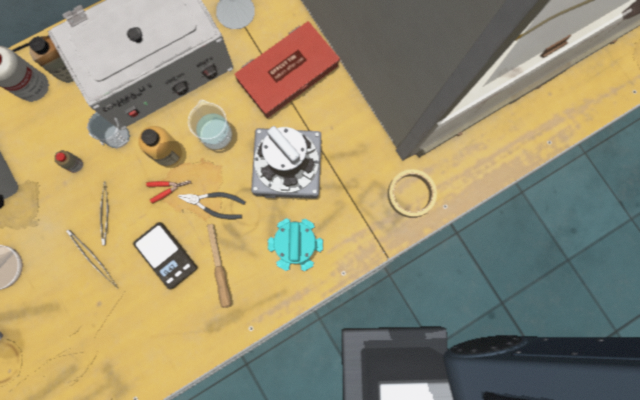

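The scene view shows the drum on its grey drive unit, with the grip at about (259,185), the turquoise look-alike at (330,245) and a tall cabinet behind. In the top view the drum is at (286,150), the tape at (412,193), the brush at (220,270) and the cutters at (215,205).

```bash
cat > h.py <<'E'
import numpy as np,cv2
def cloud(c):
    v,u=np.mgrid[0:400,0:640];z=c["range_z"]
    P=np.stack([(u-c["cx"])*z/c["fx"],(v-c["cy"])*z/c["fy"],z],-1)
    W=(P-c["t"])@c["R"];W[z<=0]=np.nan
    return W
def ray(c,u,v,h):
    d=np.array([(u-c["cx"])/c["fx"],(v-c["cy"])/c["fy"],1])@c["R"];o=-c["t"]@c["R"]
    return o+d*(h-o[2])/d[2]
E
python3 - <<'E'
from h import *
for n,(a,b,e,f) in (("top",(245,120,330,205)),("scene",(215,160,310,270))):
    c=dict(np.load(n+"0.npz"));W=cloud(c)
    X=W[b:f,a:e].reshape(-1,3);X=X[~np.isnan(X[:,0])]
    h,ed=np.histogram(X[:,2],bins=np.arange(0,.25,.004));print(n,[(round(x,3),k) for x,k in zip(ed,h) if k>15])
    m=(X[:,2]>.165)&(X[:,2]<.19);B=X[m]
    r=cv2.minAreaRect((B[:,:2]*1000).astype(np.float32));print("bar",len(B),r,B.mean(0),np.median(B[:,2]))
    m=(X[:,2]>.133)&(X[:,2]<.15);print("lid",cv2.minEnclosingCircle((X[m][:,:2]*1000).astype(np.float32)),np.median(X[m][:,2]))
    m=(X[:,2]>.028)&(X[:,2]<.056);print("unit",cv2.minAreaRect((X[m][:,:2]*1000).astype(np.float32)))
c=dict(np.load("top0.npz"));W=cloud(c)
for p in [(300,60),(400,155),(420,90),(330,40),(412,175),(295,222),(215,110),(240,160)]:print(p,W[p[1],p[0]].round(3))
im=c["image"][100:215,230:345,::-1]
cv2.imwrite("pics/crop.png",cv2.resize(im,None,fx=5,fy=5,interpolation=cv2.INTER_CUBIC))
E
```

```text
top [(np.float64(0.0), np.int64(940)), (np.float64(0.016), np.int64(20)), (np.float64(0.02), np.int64(18)), (np.float64(0.024), np.int64(26)), (np.float64(0.028), np.int64(25)), (np.float64(0.032), np.int64(40)), (np.float64(0.036), np.int64(65)), (np.float64(0.04), np.int64(366)), (np.float64(0.044), np.int64(686)), (np.float64(0.048), np.int64(542)), (np.float64(0.052), np.int64(275)), (np.float64(0.056), np.int64(22)), (np.float64(0.06), np.int64(19)), (np.float64(0.064), np.int64(146)), (np.float64(0.068), np.int64(84)), (np.float64(0.072), np.int64(28)), (np.float64(0.076), np.int64(108)), (np.float64(0.08), np.int64(393)), (np.float64(0.084), np.int64(22)), (np.float64(0.088), np.int64(16)), (np.float64(0.092), np.int64(17)), (np.float64(0.1), np.int64(21)), (np.float64(0.104), np.int64(20)), (np.float64(0.116), np.int64(20)), (np.float64(0.14), np.int64(653)), (np.float64(0.144), np.int64(349)), (np.float64(0.148), np.int64(19)), (np.float64(0.156), np.int64(16)), (np.float64(0.16), np.int64(16)), (np.float64(0.164), np.int64(17)), (np.float64(0.172), np.int64(124)), (np.float
[... 1887 characters left out ...]
oat64(0.168), np.int64(59)), (np.float64(0.172), np.int64(74)), (np.float64(0.176), np.int64(103))]
bar 281 ((577.7691650390625, 336.5385437011719), (69.28170776367188, 20.923057556152344), 39.74456024169922) [0.57519989 0.34037098 0.17315023] 0.17420905306286952
lid ((576.0918579101562, 338.1334533691406), 38.244117736816406) 0.14319927234390034
unit ((624.3983154296875, 287.8213195800781), (251.98974609375, 307.5120849609375), 29.732633590698242)
(300, 60) [0.791 0.303 0.038]
(400, 155) [0.594 0.103 0.021]
(420, 90) [0.634 0.119 0.265]
(330, 40) [0.84  0.24  0.028]
(412, 175) [0.554 0.078 0.009]
(295, 222) [0.452 0.315 0.108]
(215, 110) [0.679 0.469 0.061]
(240, 160) [ 0.593  0.429 -0.001]
```

View pics/crop.png

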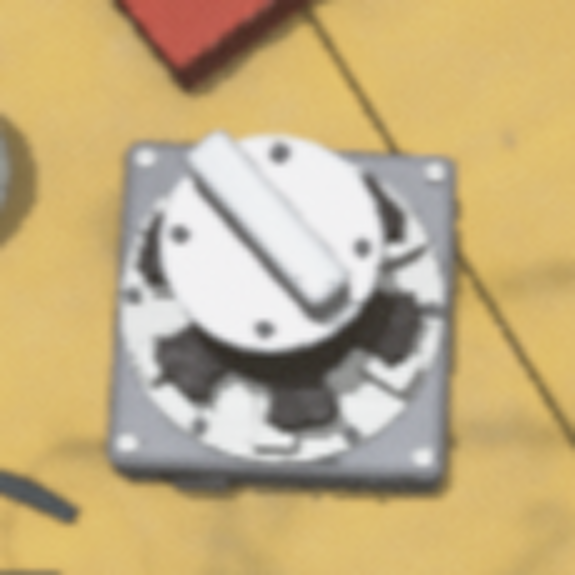

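The crop shows the light grip bar, its ends at about (210,150) and (330,300), lying at 39.8° in the world. The black teeth cover the dogs. I'm moving above the drum now, clear of the cabinet corner.

Request:
{"api": "send_rows", "payload": {
  "increments": [0,0,0.0125,1.34,3.56,0.77,1,0,0,0.0125,1.34,3.56,0.77,1,0,0,0.0125,1.34,3.56,0.77,1,0,0,0.0125,1.34,3.56,0.77,1,0,0,0.0125,1.34,3.56,0.77,1,0,0,0.0125,1.34,3.56,0.77,1,0,0,0.0125,1.34,3.56,0.77,1,0,0,0.0125,1.34,3.56,0.77,1,0,0,0.0125,1.34,3.56,0.77,1,0,0,0.0125,1.34,3.56,0.77,1,0,0,0.0125,1.34,3.56,0.77,1,0,0,0.0125,1.34,3.56,0.77,1,0,0,0.0125,1.34,3.56,0.77,1,0,0,0.0125,0.67,4,0,1,0,0,0.0125,0.67,4,0,1,0,0,0.0125,0.67,4,0,1,0,0,0.0125,0.67,4,0,1,0,0,0.0125,0.67,4,0,1,0,0,0.0125,0.67,4,0,1]
}}

```text
time: 1.68
position: [0.4398, 0.1222, 0.3012]
tool_rot: [0.954, 0.299, -0.0, 0.0]
ft_force: [0.8, -0.8, 0.0]
grip_width: 0.0872
grip_force: 0.0
```

Request:
{"api": "send_rows", "payload": {
  "increments": [0,0,0.0125,1.96,3.04,0,1,0,0,0.0125,1.96,3.04,0,1,0,0,0.0125,1.96,3.04,0,1,0,0,0.0125,1.96,3.04,0,1,0,0,0.0125,1.96,3.04,0,1,0,0,0.0125,1.96,3.04,0,1,0,0,0.0125,1.96,3.04,0,1,0,0,0,0,0,0,1,0,0,0,0,0,0,1]
}}

```text
time: 2.43
position: [0.5773, 0.334, 0.2995]
tool_rot: [0.94, 0.341, -0.001, 0.0]
ft_force: [-0.5, -0.8, -0.1]
grip_width: 0.0868
grip_force: 0.0
```

Run:
```python
from rig import robot
from h import *
from scipy.spatial.transform import Rotation as Ro
c=robot.camera("wrist");np.savez("w1.npz",**c);o=robot.get_obs()
print(o["time"],o["position"],Ro.from_quat(o["tool_rot"]).as_matrix().round(4),o["ft_force"])
print(c["R"],-c["t"]@c["R"])
cv2.imwrite("pics/w1.png",c["image"][...,::-1])
```

```text
2.4833 [0.57673123 0.33276751 0.29998899] [[ 7.677e-01  6.408e-01 -2.700e-03]
 [ 6.408e-01 -7.677e-01 -1.600e-03]
 [-3.100e-03 -5.000e-04 -1.000e+00]] [-0.25944227 -0.68515754  0.63866763]
[[ 0.64231958 -0.76643613 -0.00110465]
 [-0.73831741 -0.61913993  0.26749419]
 [-0.20570115 -0.17100117 -0.96355884]] [0.63466318 0.38084446 0.48165441]
```

View pics/w1.png

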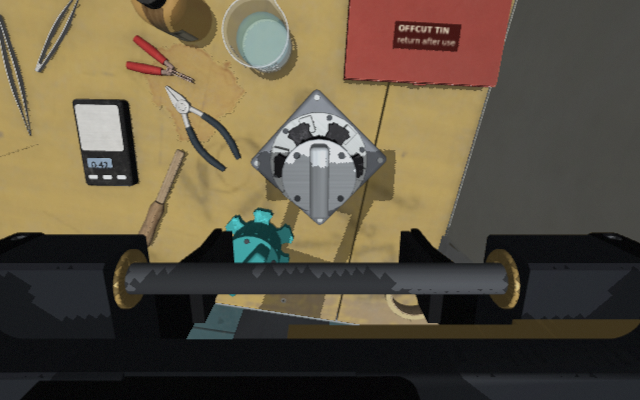

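The wrist view shows the drum at (318,165) with its bar pointing vertically. The dogs lie partly under the teeth. I'll rectify both views onto the dog-top plane to find the dogs' angle.

Run:
```python
from h import *
out=[]
for f in("top0","w1"):
    c=dict(np.load(f+".npz"))
    s=.0004;n=380
    xs=(np.arange(n)-n/2)*s
    Y,X=np.meshgrid(.3335-(-xs)*-1*-1,.5775+xs) if 0 else np.meshgrid(.3335+xs,.5775+xs)
    # row: +x up, col: -y right
    X=X[::-1];Y=Y[:,::-1]
    P=np.stack([X,Y,np.full_like(X,.060)],-1)@c["R"].T+c["t"]
    u=(P[...,0]/P[...,2]*c["fx"]+c["cx"]).astype(np.float32);v=(P[...,1]/P[...,2]*c["fy"]+c["cy"]).astype(np.float32)
    im=cv2.remap(c["image"],u,v,cv2.INTER_CUBIC)[...,::-1].copy()
    cv2.circle(im,(190,190),157,(0,0,255),1)
    cv2.circle(im,(190,190),2,(0,0,255),1)
    out.append(im)
cv2.imwrite("pics/rect.png",np.hstack(out))
c=dict(np.load("w1.npz"));W=cloud(c);S=W[80:235,240:395].reshape(-1,3);S=S[~np.isnan(S[:,0])]
B=S[(S[:,2]>.168)&(S[:,2]<.19)&(np.hypot(S[:,0]-.577,S[:,1]-.333)<.05)];print("bar",cv2.minAreaRect((B[:,:2]*1000).astype(np.float32)),np.median(B[:,2]))
U=S[(S[:,2]>.034)&(S[:,2]<.056)];print("unit",cv2.minAreaRect((U[:,:2]*1000).astype(np.float32)),np.median(U[:,2]))
```

```text
bar ((580.4867553710938, 332.99114990234375), (69.4572982788086, 17.734716415405273), 39.58906936645508) 0.17638432350823796
unit ((575.4091796875, 333.29290771484375), (132.03457641601562, 288.107177734375), 86.41837310791016) 0.045476806610279225
```

View pics/rect.png

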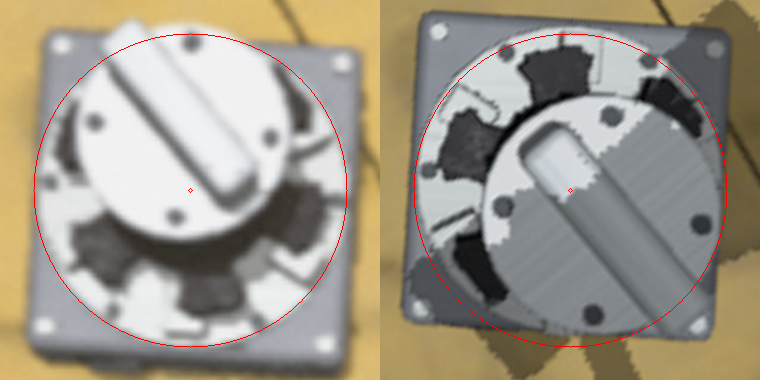

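The bar is at 39.7°, centred near (0.578, 0.3335), with its top at 0.177–0.178. The plate markings and the housing put the dogs at −3.5° (mod 60), so I need to turn about +16.8°. I'll go down and grip.

Request:
{"api": "send_rows", "payload": {
  "increments": [0,0,0,0.1,0.1,-3,1,0,0,0,0,0,-3,1,0,0,0,0,0,-3,1,0,0,0,0,0,-2,1,0,0,0,0,0,-2,1,0,0,0,0,0,-1,1,0,0,0,0,0,-0.4,1,0,0,0,0,0,0,1]
}}

```text
time: 3.15
position: [0.5779, 0.3329, 0.1571]
tool_rot: [0.94, 0.34, -0.001, 0.0]
ft_force: [-0.6, 0.1, 0.6]
grip_width: 0.087
grip_force: 0.0
```

Request:
{"api": "send_rows", "payload": {
  "increments": [0,0,0,0,0,0,0,0,0,0,0,0,0,0,0,0,0,0,0,0,0,0,0,0,0,0,0,0,0,0,0,0,0,0,0,0,0,0,0,0,0,0,0,0,0,0,0,0,0],
  "newtons": 35
}}

```text
time: 3.73
position: [0.5785, 0.334, 0.1575]
tool_rot: [0.94, 0.341, 0.0, -0.0]
ft_force: [-0.8, -0.4, -1.2]
grip_width: 0.0483
grip_force: 0.0
```

Request:
{"api": "send_rows", "payload": {
  "increments": [0,0,0,0,0,0,0,0,0,0,0,0,0,0,0,0,0,0,0,0,0,0,0,0,0,0,0,0,0,0,0,0,0,0,0,0,0,0,0,0,0,0,0,0,0,0,0,0,0,0,0,0,0,0,0,0]
}}

```text
time: 4.4
position: [0.5785, 0.3339, 0.1574]
tool_rot: [0.94, 0.34, 0.0, -0.0]
ft_force: [0.2, -0.7, -0.8]
grip_width: 0.0019
grip_force: 0.0
```

The grip closed on nothing, so I'll look.

Run:
```python
from rig import robot
from h import *
from scipy.spatial.transform import Rotation as Ro
o=robot.get_obs();print(o["position"],o["grip_width"],Ro.from_quat(o["tool_rot"]).as_matrix().round(3))
ims=[]
for n,(a,b) in(("scene",(160,130)),("wrist",(200,80))):
    c=robot.camera(n);np.savez(n+"2.npz",**c);ims.append(cv2.resize(c["image"][b:b+150,a:a+200,::-1],(400,300),interpolation=cv2.INTER_CUBIC) if n=="scene" else cv2.resize(c["image"][...,::-1],(400,250)))
ims[1]=cv2.copyMakeBorder(ims[1],0,50,0,0,0)
cv2.imwrite("pics/s2.png",np.hstack(ims))
```

```text
[0.57850464 0.33391824 0.15735333] 0.0018651998584753506 [[ 0.768  0.64   0.   ]
 [ 0.64  -0.768  0.   ]
 [ 0.    -0.    -1.   ]]
```

View pics/s2.png

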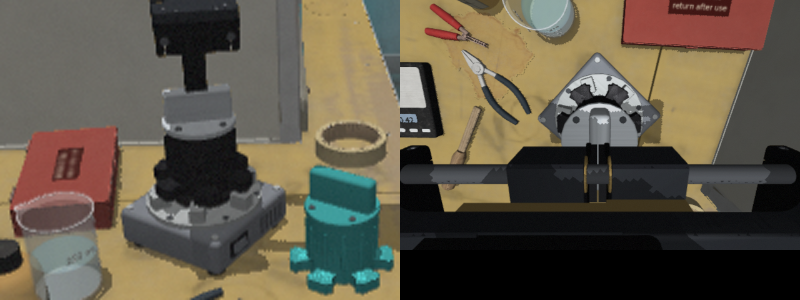

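The scene view shows the shut fingers ending at or behind the bar's top, around crop (195,90). I'll measure where they really are.

Run:
```python
from h import *
c=dict(np.load("scene2.npz"));W=cloud(c)
for P in ([.5785,.334,.157],[.5785,.334,.149],[.578,.3335,.178]):
    p=c["R"]@P+c["t"];print("proj",(p[:2]/p[2]*c["fx"]+[c["cx"],c["cy"]]).round(1))
print("scene cam",-c["t"]@c["R"])
for r in range(134,196,3): print(r,[tuple((W[r,x]*1000).round(0).astype(int)) if W[r,x,0]==W[r,x,0] else None for x in (246,252,257,262,268)])
w=dict(np.load("wrist2.npz"));Ww=cloud(w)
for p in [(320,190),(320,220),(320,240),(312,250),(330,250),(302,250),(338,270),(320,310)]:print(p,(Ww[p[1],p[0]]*1000).round(0))
S=Ww[120:240,260:380].reshape(-1,3);B=S[(S[:,2]>.165)&(S[:,2]<.182)];print(B.min(0),B.max(0),cv2.minAreaRect((B[:,:2]*1000).astype(np.float32)))
```

```text
proj [258.8 182.6]
proj [259.1 186.1]
proj [258.5 173.3]
scene cam [0.13208016 0.93982591 0.50095115]
134 [(np.int64(539), np.int64(414), np.int64(291)), (np.int64(529), np.int64(410), np.int64(291)), (np.int64(521), np.int64(407), np.int64(291)), (np.int64(513), np.int64(403), np.int64(291)), (np.int64(506), np.int64(396), np.int64(290))]
137 [(np.int64(532), np.int64(423), np.int64(289)), (np.int64(525), np.int64(416), np.int64(288)), (np.int64(518), np.int64(411), np.int64(288)), (np.int64(514), np.int64(402), np.int64(285)), (np.int64(504), np.int64(399), np.int64(286))]
140 [(np.int64(532), np.int64(424), np.int64(284)), (np.int64(527), np.int64(414), np.int64(282)), (np.int64(519), np.int64(411), np.int64(282)), (np.int64(512), np.int64(406), np.int64(282)), (np.int64(506), np.int64(397), np.int64(280))]
143 [(np.int64(535), np.int64(421), np.int64(277)), (np.int64(527), np.int64(414), np.int64(276)), (np.int64(521), np.int64(409), np.int64(276)), (np.int64(515), np.int64(403), np.int64(275)), (np.int64(506), np.int64(397), np.int64(274))]
146 [(np.int64(534), np.int64(423), np
[... 3732 characters left out ...]
2), np.int64(144)), (np.int64(557), np.int64(334), np.int64(142))]
194 [(np.int64(588), np.int64(367), np.int64(143)), (np.int64(576), np.int64(363), np.int64(144)), (np.int64(568), np.int64(357), np.int64(143)), (np.int64(558), np.int64(354), np.int64(144)), (np.int64(547), np.int64(349), np.int64(145))]
(320, 190) [605. 353. 177.]
(320, 220) [593. 342. 177.]
(320, 240) [589. 339. 190.]
(312, 250) [586. 342. 202.]
(330, 250) [592. 336. 204.]
(302, 250) [584. 346. 204.]
(338, 270) [610. 353. 269.]
(320, 310) [578. 330. 227.]
[0.58213411 0.33042702 0.16501601] [0.61130954 0.36006803 0.18197282] ((595.2784423828125, 346.2428283691406), (29.86130714416504, 19.88562774658203), 38.27101516723633)
```

The closed fingertips really end just above the bar, at about z = 0.18. The gripper body is also about 30 mm higher than the reported TCP implies, while xy is right. So I'll trust the cameras: open, go lower, and check.

Request:
{"api": "send_rows", "payload": {
  "increments": [0,0,0,0,0,0,0.6,0,0,0,0,0,0,0.6,0,0,0,0,0,0,0.6,0,0,0,0,0,0,0.6,0,0,0,0,0,0,0.6,0,0,0,0,0,0,0.6,0,0,0,0,0,0,0.6,0,0,0,0,0,-0.8,0.6,0,0,0,0,0,-0.8,0.6,0,0,0,0,0,-0.6,0.6,0,0,0,0,0,-0.3,0.6,0,0,0,0,0,0,0.6]
}}

```text
time: 5.5
position: [0.5775, 0.3335, 0.1306]
tool_rot: [0.94, 0.34, -0.002, 0.0]
ft_force: [0.1, -0.3, -0.4]
grip_width: 0.0519
grip_force: 0.0
```

Run:
```python
from rig import robot
from h import *
o=robot.get_obs();print(o["time"],o["position"],o["grip_width"],o["ft_force"])
c=robot.camera("scene");np.savez("scene3.npz",**c);W=cloud(c)
cv2.imwrite("pics/s3.png",cv2.resize(c["image"][130:250,190:330,::-1],None,fx=5,fy=5,interpolation=cv2.INTER_CUBIC))
S=W[140:200,235:285];m=c["image"][140:200,235:285].max(-1)<70
P=S[m&(S[...,2]>.145)&(S[...,2]<.22)];print(np.sort(P[:,2])[:10],len(P))
```

```text
5.5 [0.57753382 0.33347495 0.13063579] 0.05193014666616901 [ 0.10443114 -0.3310308  -0.42033032]
[0.1450132  0.14502239 0.14538064 0.14616689 0.15226451 0.1525203
 0.15318622 0.15319968 0.15327384 0.15341263] 255
```

View pics/s3.png

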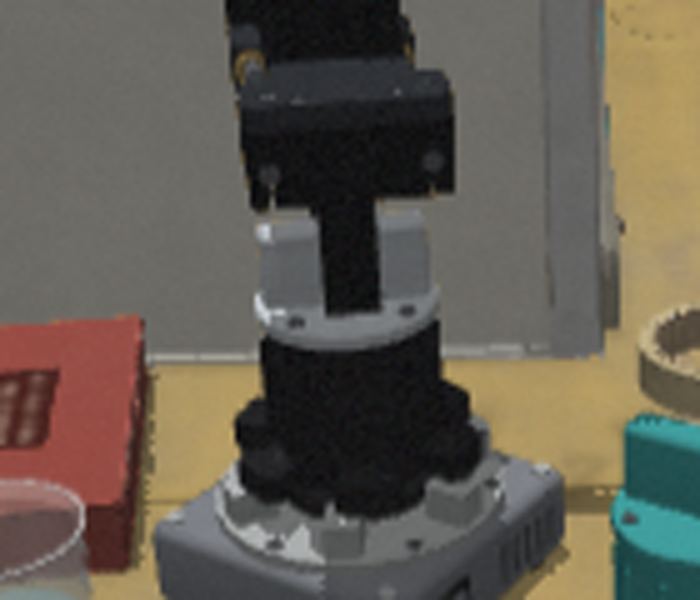

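The finger is now alongside the bar (crop (350,260)), with its tip at about 0.152, just above the lid. Gripping here.

Request:
{"api": "send_rows", "payload": {
  "increments": [0,0,0,0,0,0,0,0,0,0,0,0,0,0,0,0,0,0,0,0,0,0,0,0,0,0,0,0,0,0,0,0,0,0,0,0,0,0,0,0,0,0,0,0,0,0,0,0,0,0,0,0,0,0,0,0],
  "newtons": 35
}}

```text
time: 6.22
position: [0.5791, 0.3336, 0.1326]
tool_rot: [0.94, 0.34, 0.0, 0.0]
ft_force: [1.6, -1.3, 0.3]
grip_width: 0.0174
grip_force: 35.0
```

Request:
{"api": "send_rows", "payload": {
  "increments": [0,0,0.042,0,0,0,0,0,0,0.042,0,0,0,0,0,0,0.042,0,0,0,0,0,0,0.042,0,0,0,0,0,0,0.042,0,0,0,0,0,0,0.042,0,0,0,0,0,0,0.041,0,0,0,0,0,0,0,0,0,0,0,0,0,0,0,0,0,0]
}}

```text
time: 6.97
position: [0.5784, 0.3335, 0.1317]
tool_rot: [0.881, 0.474, -0.0, 0.0]
ft_force: [0.6, -1.9, -2.7]
grip_width: 0.0177
grip_force: 35.0
```

Request:
{"api": "send_rows", "payload": {
  "increments": [0,0,0,0,0,-0.1,0,0,0,0,0,0,-0.1,0,0,0,0,0,0,-0.1,0,0,0,0,0,0,-0.1,0,0,0,0,0,0,0,0]
}}

```text
time: 7.38
position: [0.5785, 0.3338, 0.128]
tool_rot: [0.881, 0.474, -0.0, 0.0]
ft_force: [0.6, -0.0, -3.9]
grip_width: 0.0178
grip_force: 35.0
```

It is meshing with no resistance. I'll keep pressing.

Request:
{"api": "send_rows", "payload": {
  "increments": [0,0,0,0,0,-0.1,0,0,0,0,0,0,-0.1,0,0,0,0,0,0,-0.1,0,0,0,0,0,0,-0.1,0,0,0,0,0,0,-0.1,0,0,0,0,0,0,-0.1,0,0,0,0,0,0,0,0]
}}

```text
time: 7.97
position: [0.5789, 0.334, 0.1249]
tool_rot: [0.88, 0.474, 0.001, 0.0]
ft_force: [-1.7, -3.4, 8.5]
grip_width: 0.0174
grip_force: 35.0
```

Request:
{"api": "send_rows", "payload": {
  "increments": [0,0,0,0,0,-0.1,0,0,0,0,0,0,-0.1,0,0,0,0,0,0,-0.1,0,0,0,0,0,0,-0.1,0,0,0,0,0,0,-0.1,0,0,0,0,0,0,-0.1,0,0,0,0,0,0,0,0]
}}

```text
time: 8.55
position: [0.5789, 0.3339, 0.1191]
tool_rot: [0.88, 0.474, 0.001, 0.0]
ft_force: [-1.4, -2.8, 9.7]
grip_width: 0.0179
grip_force: 35.0
```

Request:
{"api": "send_rows", "payload": {
  "increments": [0,0,0,0,0,-0.1,0,0,0,0,0,0,-0.1,0,0,0,0,0,0,-0.1,0,0,0,0,0,0,-0.1,0,0,0,0,0,0,0,0]
}}

```text
time: 8.97
position: [0.579, 0.3338, 0.1165]
tool_rot: [0.88, 0.474, 0.001, 0.0]
ft_force: [-3.9, -3.7, 14.7]
grip_width: 0.0174
grip_force: 35.0
```

Run:
```python
from rig import robot
from h import *
for n,(a,b,e,f) in (("top",(245,120,330,205)),("scene",(215,160,310,270))):
    c=robot.camera(n);W=cloud(c)
    X=W[b:f,a:e].reshape(-1,3);d=np.hypot(X[:,0]-.578,X[:,1]-.3335)
    for l,h,r in((.115,.139,.036),(.145,.172,.036)):
        k=(X[:,2]>l)&(X[:,2]<h)&(d<r);hh,ed=np.histogram(X[k][:,2],bins=np.arange(l,h,.002));print(n,list(zip(ed.round(3).tolist(),hh.tolist())))
o=robot.get_obs();print(o["position"],o["ft_force"])
```

```text
top [(0.115, 0), (0.117, 0), (0.119, 0), (0.121, 0), (0.123, 0), (0.125, 0), (0.127, 0), (0.129, 0), (0.131, 0), (0.133, 0), (0.135, 0), (0.137, 0)]
top [(0.145, 0), (0.147, 0), (0.149, 0), (0.151, 0), (0.153, 0), (0.155, 0), (0.157, 0), (0.159, 0), (0.161, 0), (0.163, 0), (0.165, 0), (0.167, 0), (0.169, 0)]
scene [(0.115, 7), (0.117, 2), (0.119, 0), (0.121, 0), (0.123, 0), (0.125, 26), (0.127, 132), (0.129, 29), (0.131, 21), (0.133, 16), (0.135, 18), (0.137, 27)]
scene [(0.145, 32), (0.147, 25), (0.149, 28), (0.151, 24), (0.153, 29), (0.155, 24), (0.157, 31), (0.159, 50), (0.161, 57), (0.163, 11), (0.165, 14), (0.167, 13), (0.169, 10)]
[0.57898837 0.33376097 0.11643105] [-2.45106975 -4.79838605 15.07025233]
```

The lid is at about 0.1275, and home is 0.127. A little more pressing will confirm the stop, then I'll relax the command and release.

Request:
{"api": "send_rows", "payload": {
  "increments": [0,0,0,0,0,-0.1,0,0,0,0,0,0,-0.1,0,0,0,0,0,0,0,0]
}}

```text
time: 9.32
position: [0.579, 0.3338, 0.1164]
tool_rot: [0.88, 0.474, 0.001, 0.001]
ft_force: [-6.0, -5.2, 23.3]
grip_width: 0.0175
grip_force: 35.0
```

Request:
{"api": "send_rows", "payload": {
  "increments": [0,0,0,0,0,0.1,0,0,0,0,0,0,0.1,0,0,0,0,0,0,0,0.6,0,0,0,0,0,0,0.6,0,0,0,0,0,0,0.6,0,0,0,0,0,0,0.6,0,0,0,0,0,0,0.6,0,0,0,0,0,0,0.6,0,0,0,0,0,0,0.6,0,0,0,0,0,1,0.6,0,0,0,0,0,3,0.6,0,0,0,0,0,4,0.6,0,0,0,0,0,4,0.6,0,0,0,0,0,3,0.6,0,0,0,0,0,0,0.6]
}}

```text
time: 10.57
position: [0.583, 0.3358, 0.2721]
tool_rot: [0.88, 0.474, 0.009, 0.001]
ft_force: [-0.1, 0.5, 0.8]
grip_width: 0.0521
grip_force: 0.0
```

Run:
```python
from rig import robot
from h import *
o=robot.get_obs();print(o["time"],o["position"],o["ft_force"],o["grip_width"])
for n in("wrist","scene"):
    c=robot.camera(n);W=cloud(c);X=W[~np.isnan(W[...,0])]
    d=np.hypot(X[:,0]-.578,X[:,1]-.3335)
    B=X[(d<.04)&(X[:,2]>.155)&(X[:,2]<.172)];L=X[(d<.038)&(X[:,2]>.122)&(X[:,2]<.134)]
    print(n,cv2.minAreaRect((B[:,:2]*1000).astype(np.float32)),"top z",np.median(B[:,2]),"lid",np.median(L[:,2]),len(L))
    A=np.c_[L[:,:2],np.ones(len(L))];print("lid slope",np.linalg.lstsq(A,L[:,2],rcond=None)[0][:2])
    if n=="wrist":cv2.imwrite("pics/w4.png",c["image"][...,::-1])
```

```text
10.5667 [0.58295471 0.33576264 0.27210317] [-0.09575838  0.49272987  0.79008833] 0.05209939711110503
wrist ((579.3335571289062, 333.9585266113281), (68.91973876953125, 17.420392990112305), 56.914939880371094) top z 0.16042892831665123 lid 0.12683195963158642 2966
lid slope [0.00269259 0.00216574]
scene ((577.4480590820312, 337.1051940917969), (69.18594360351562, 18.631595611572266), 55.496543884277344) top z 0.16011936297079882 lid 0.12767587766156716 267
lid slope [ 0.07433597 -0.04097026]
```

View pics/w4.png

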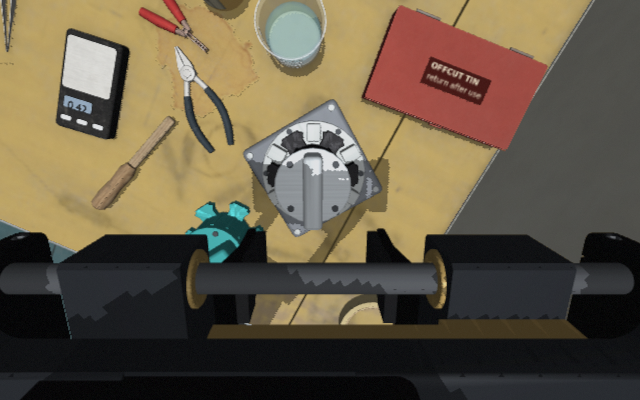

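The dogs stand in the notches, for example at (315,130) in line with the bar. The lid is flat at 0.1268, which is 16 mm below where it started, so the drum is fully home. The arm is clear, so I'm handing in.

```bash
python3 -c "
from rig import robot
print(robot.hand_in())"
```

```text
the job is handed in; nothing more can be done
None
```

The drum is meshed with the dogs, pressed fully home and flat on the plate, and let go; I handed the job in (the reply gave no verdict) at about 10.6 s of the 29 s allowed, after one empty grip where the reported TCP height was about 30 mm off.

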